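# Register a stencil frame against the rail and the red stop

## Task

Get the small stencil frame into register for the next colour: slide it gently along the print table until its far long edge is flush against the steel rail and its short end is right up against the red stop, then leave it there and back off. Only push it from outside its edges with the fingers: do not take hold of it, reach inside it, lift it or shove it hard, and leave the ink tub, the cup and the squeegee alone.

Things in the scene. Friction and masses are not known exactly. Their poses are not given: they have to be found in the camera images.
- frame: Loose flat printing frame: aluminium bars 18 mm wide around a blue mesh with pale leaves, 140 mm along its x, 200 along its y, 22 high, 0.4 to 0.9 kg, slides with dry friction. Origin: centre of its underside. Its +x long edge goes to the rail. Starts 40 to 80 mm (square, mid-edge) short of the rail, turned up to 0.25 rad to it, between the stops and clear of both.
- frame_far_left (a point): Corner of the frame at its +x, +y end (70, 100 mm from its origin), 11 mm above its underside; should end at the rail.
- frame_far_right (a point): Corner of the frame at its +x, -y end (70, -100 mm from its origin), 11 mm above its underside; should end at the rail.
- rail_face (a point): Point 12 mm above the table on the middle of the near face of the fixed steel rail (560 mm long, 25 mm thick, 30 mm high). Its y axis runs along the rail, its x axis points horizontally into the rail, so the face is x = 0 here. A white sheet flat on the table in front of it is only for looks.
- red_stop: Fixed red block, 90 mm along its x, 30 along its y, 30 high, standing out square from the rail's near face, axes parallel to the rail's. Its centre is 235 mm left (+y) or right (-y) of the rail's middle and 45 mm before its face; the side changes from start to start. Origin: centre of its underside. The stop is its face towards the rail's middle, 15 mm from its centre.
- yellow_stop: The same block in yellow, at the other end of the rail; belongs to another colour and is not used. The clear space between the two stops is 440 mm.
- ink_tub: Loose closed grey tub with blue lid, 72 mm across, 70 mm high, outside one of the stops. Origin: centre of its underside.
- cup: Loose white cup, 68 mm across, 80 mm high, outside the other stop. Origin: centre of its underside.
- squeegee: Loose squeegee standing on its rubber blade, wooden grip on top: 22 mm along its x, 130 mm along its y, 68 mm high; nearer the robot, to the left. Origin: centre of its underside.
Things that resemble listed ones, but are neither listed nor needed, are in the scene too. There is more than one size of the frame; the one meant has the size given above.

How it is judged:
By the outcome, as a careful person would: the job done as asked, in the order asked, and still so for the second after the job is handed in, with the robot touching nothing.
It also fails if it takes over 54 s, if anything falls off the work surface, if the arm or the gripper's body presses on something with over 40 N, if the wrist force passes 120 N, or if a joint passes its speed limit or range.

## Robot

A 6-joint arm with a two-finger parallel gripper is mounted at the origin on the work surface. World frame = base frame: x ahead of the robot, y to its left, z up, the work surface at z = 0. Lengths are in m, angles in degrees, forces in N, time in s.
With the tool pointing down it reaches from about 0.3 to 0.75 m from the base axis. Payload 8.5 kg.
Tool frame: the origin (TCP) lies midway between the tips of the shut fingers; the grasp point (between the pads) lies grasp_offset behind it (grasp_offset is the distance from the TCP to the grasp point, in m); z points along the fingers, y is the line along which they close (so a half turn about z gives the same grasp; the last joint's range is limited). The gripper opens to 85 mm and grips with 20 to 120 N. Pads are 22 mm wide; open, the fingers measure 114 mm over their backs; the gripper's body (76 mm by 85 mm) begins 54 mm behind the grasp point. The pads swing forward as they close: fully open they stand 13 mm farther back than shut.
Start: joints at [56.878, 21.807, 74.336, -0, 83.858, -12.336], TCP at [0.195, 0.514, 0.231] pointing down, gripper open.
Joint ranges: [-178.18, 178.18], [-50.72, 133.34], [12.68, 142.11], [-81.47, 261.47], [9.98, 163.14], [-165.26, 165.26]. Speed limits (degrees/s): [136.94, 136.94, 180, 180, 180, 180].

## Interface

Orientations are given as a 3x3 rotation matrix whose columns are the frame's x, y, z axes.
In Python, from rig import observe, get_image, camera_params, close_job, grasp_offset gives the robot as it stands.
- The arm moves only by the shell command python3 -m handwheel 'ROWS' [OPENING] [FORCE]. ROWS is JSON, a list of rows, each a list of 2 entries, a list of its own where there are three numbers: the shift along the tool's x, y, z as a fraction of full scale, then the turn, a rotation vector about the tool's x, y, z as a fraction of full scale. In form: [[[dx, dy, dz], [ax, ay, az]], ...]. A call has 1 to 10 rows; each row is the pose to reach, as a shift and turn from the pose commanded when the call began, along the tool's axes at that moment, turning the shorter way round; what a row does not reach only later rows make up. Full scale, the value 1, is 0.5 m for a shift and pi rad for a turn. A row lasts 1/10 s, in which the tool goes at most 50 mm and 8.59 degrees, less where a joint would pass 70% of its speed; a pose out of reach is approached as far as the arm can. A call with a number of a shift or a turn outside -1 to 1 is refused whole. A call with a gripper value outside its range is refused whole. OPENING is the opening, from 0 (shut) to 1 (fully open), set as the call begins (- or left out, the last holds). The fingers move at their own pace and stop on an object; FORCE is the grip in N (left out, the last holds). Time passes only in rows, so rows that repeat a pose let the fingers close. It gives the time, the measured TCP pose, the force, the opening and the grip force at its end, in the units of the state.
- observe(): the state, without advancing time (a new reading comes with each control period).
- get_image(name): name is "side" or "top"; returns (picture, depth): 420x560x3 uint8, red, green, blue; 420x560 float32, m along the optical axis (not along the pixel's ray), 0 where there is no reading.
- camera_params(name): a dict with "K" (3x3 intrinsics, pixels), "k1" (the pictures are not rectified: a ray, as slopes to the right and down, at radius r is drawn at 1 + k1 r^2 times it, then the intrinsics apply), "R" (3x3) and "t" (3): a world point X has camera coordinates R X + t. Camera axes: x right, y down, z forward; pixel columns grow to the right and rows downward; lengths in m; the calibration is good to about 2 mm. A picture is of the moment at which its call begins. camera_params takes no time and is no camera call.
- close_job(): hands the job in; it is judged then, once.
The state is a dict: "time_s": time; "q": joint angles; "qvel": joint speeds; "joint_efforts": joint torques, N m; "position": TCP position; "tool_rot": TCP orientation; "ft_force": force on the tool from outside, world axes, zero at the start; "wrist_torque": the same for the moment, N m; "grip_width": finger opening in m; "gripper_force": force on a finger pad.
Only numpy, scipy, OpenCV 4.12 (cv2) and the standard library are available. Lean on these libraries where they do the work, as an engineer would, in place of code of your own. Each camera call takes 0.05 s, during which the arm holds its last target. There are 200 camera calls.

## Working session

There is one attempt and no reset: what is moved stays moved. The work goes in short steps, Python scripts to look and compute and a shell command to move; the robot and the scene stay as the last step left them, time stands still between calls to the robot, and variables do not carry over. Pictures are saved under pics/ and viewed, at most 11 in all, crops included, and the job is handed in when it is done.

```bash
mkdir -p pics; cat > h.py <<'E'
import numpy as np, cv2
from rig import *
def save(n,f):
    p,d=get_image(n); cv2.imwrite(f,p[:,:,::-1]); np.save(f[:-4]+'_d.npy',d); return p,d
def pix2w(n,uv,z):
    c=camera_params(n);K=np.array(c['K']);R=np.array(c['R']);t=np.array(c['t'])
    uv=np.atleast_2d(np.array(uv,float))
    r=cv2.undistortPoints(uv[:,None],K,np.array([c['k1'],0,0,0.]))[:,0]
    d=np.c_[r,np.ones(len(r))]@R; o=-R.T@t
    return o+d*((z-o[2])/d[:,2])[:,None]
E
python3 - <<'E'
from h import *
save('top','pics/top.png');save('side','pics/side.png')
print(observe(),grasp_offset)
for n in('top','side'):print(camera_params(n))
E
```

```text
{'time_s': 0.1, 'q': array([ 5.68769223e+01,  2.18389526e+01,  7.43791046e+01, -3.73132235e-04,
        8.38604568e+01, -1.23361632e+01]), 'qvel': array([-0.07932288, -0.19124873, -0.04300622,  0.00941466,  0.00044757,
       -0.15185428]), 'joint_efforts': array([ 4.29127205e-03, -4.49219549e+01, -2.31658834e+01, -1.02487252e-04,
        3.64823711e-03, -2.64799276e-06]), 'position': array([0.19504841, 0.51396578, 0.23076414]), 'tool_rot': array([[-9.34906895e-01,  3.54892300e-01, -7.43378064e-04],
       [ 3.54892963e-01,  9.34906230e-01, -1.15118577e-03],
       [ 2.86441818e-04, -1.34007116e-03, -9.99999061e-01]]), 'ft_force': array([ 0.20332831, -1.71833733,  0.05597936]), 'wrist_torque': array([ 0.00767695,  0.00589256, -0.05734866]), 'gripper_force': 0.0, 'grip_width': 0.08547034748227152} 0.0187
{'K': array([[415.17333149,   0.        , 279.14055558],
       [  0.        , 415.17333149, 208.00160396],
       [  0.        ,   0.        ,   1.        ]]), 'k1': 0.04129091820985849, 'R': array([[ 0.02722459, -0.9996235 ,  0.00341682],
       [-0.99925587, -0.02730769, -0.02723958],
       [ 0.02732263, -0.00267269, -0.99962309]]), 't': array([-0.00293849,  0.46184631,  1.08550916])}
{'K': array([[463.00498839,   0.        , 287.44046863],
       [  0.        , 463.00498839, 208.43018653],
       [  0.        ,   0.        ,   1.        ]]), 'k1': 0.01841597919544745, 'R': array([[ 0.8804395 , -0.47413142,  0.00506741],
       [-0.23049685, -0.43731225, -0.86926935],
       [ 0.41436395,  0.76417105, -0.49431278]]), 't': array([-0.43324285,  0.14518576,  1.1425416 ])}
```

View pics/top.png

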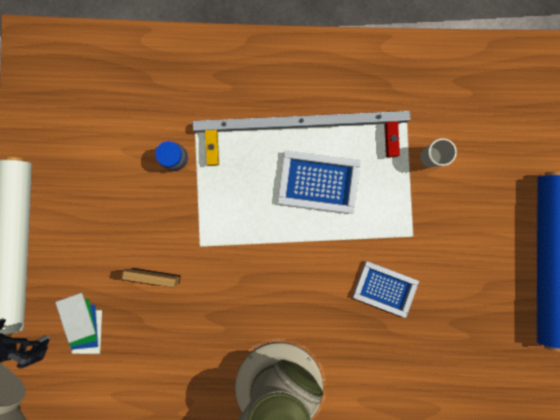

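View pics/side.png

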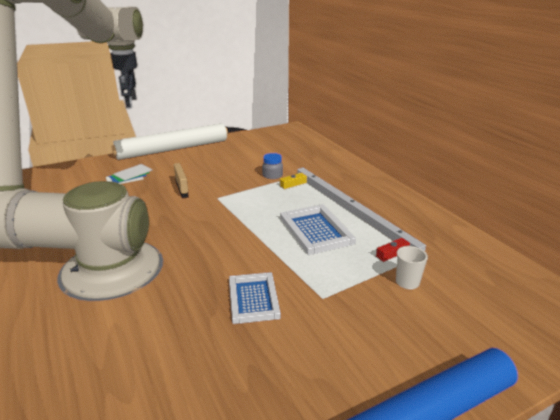

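Candidates: a frame on the white sheet at top (318,182), about 78x54 px, and a smaller one at (386,289), about 55x38 px. At roughly 388 px/m the 200x140 mm frame is the one on the sheet. Red stop is at (392,139) on the right (-y), yellow at (211,147), tub at (170,156), cup at (440,153) and squeegee at (151,278). I'll check the choice in a close crop.

```bash
python3 - <<'E'
import cv2
i=cv2.imread('pics/top.png')[95:225,185:425]
cv2.imwrite('pics/crop1.png',cv2.resize(i,None,fx=3.3333,fy=3.3333,interpolation=cv2.INTER_CUBIC))
E
```

```text
(no output)
```

View pics/crop1.png

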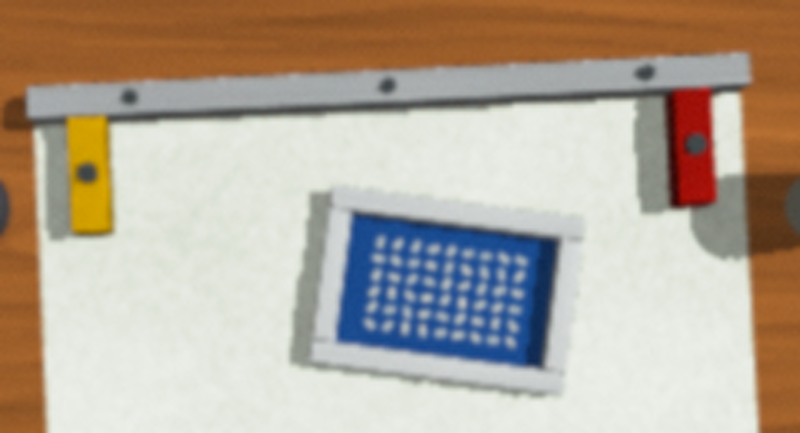

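The crop shows the 200x140 frame on the sheet. Top-face corners in crop pixels: far-left (333,187), far-right (583,217), near-right (561,393), near-left (312,360). The rail's near top edge runs (28,117)-(750,86), and the red stop's inner top edge is at x≈671.

```bash
cat >> h.py <<'E'
def crop(uv,x0,y0,s): return (np.array(uv,float)+.5)/s-.5+[x0,y0]
E
python3 - <<'E'
from h import *
np.set_printoptions(precision=4,suppress=True)
s=3.3333
F=pix2w('top',crop([(333,187),(583,217),(561,393),(312,360)],185,95,s),.022)[:,:2]
L=pix2w('top',crop([(28,116),(389,100),(750,85)],185,95,s),.03)[:,:2]
S=pix2w('top',crop([(669,92),(675,205),(713,203),(67,116),(108,115),(112,233),(70,233)],185,95,s),.03)[:,:2]
print(F,L,S,sep='\n')
print([np.linalg.norm(F[i]-F[(i+1)%4]) for i in range(4)])
u=L[0]-L[2];u/=np.linalg.norm(u); n=np.array([u[1],-u[0]])
print('rail yaw',np.degrees(np.arctan2(-u[0],u[1])),'len',np.linalg.norm(L[0]-L[2]),'n',n)
print('frame yaw',np.degrees(np.arctan2(*((F[0]-F[1])+(F[3]-F[2]))*[-1,1])))
c=F.mean(0);print('c',c)
m=L.mean(0)
print('frame corners in rail', np.c_[(F-m)@n,(F-m)@u]); print('stops',np.c_[(S-m)@n,(S-m)@u])
E
```

```text
[[ 0.6105 -0.0003]
 [ 0.5923 -0.1956]
 [ 0.4548 -0.1817]
 [ 0.4751  0.0124]]
[[ 0.6574  0.2369]
 [ 0.6779 -0.0418]
 [ 0.6965 -0.3201]]
[[ 0.6897 -0.258 ]
 [ 0.6022 -0.2647]
 [ 0.6045 -0.2938]
 [ 0.6583  0.2069]
 [ 0.66    0.1753]
 [ 0.5687  0.1695]
 [ 0.5678  0.2019]]
[np.float64(0.1961350662015665), np.float64(0.13824490178657486), np.float64(0.1951221969279804), np.float64(0.13600621088810672)]
rail yaw 4.019747827337665 len 0.5583566969786553 n [0.9975 0.0701]
frame yaw -5.663179888865984
c [ 0.5332 -0.0913]
frame corners in rail [[-0.0637  0.0459]
 [-0.0956 -0.1476]
 [-0.2318 -0.1241]
 [-0.1979  0.0681]]
stops [[-0.0028 -0.2167]
 [-0.0905 -0.2172]
 [-0.0903 -0.2464]
 [-0.0015  0.2492]
 [-0.002   0.2176]
 [-0.0935  0.2183]
 [-0.0922  0.2506]]
```

```bash
cat >> h.py <<'E'
from scipy.spatial.transform import Rotation as Ro
m=np.array([.6773,-.0417]);yaw=np.radians(4.0)
n=np.array([np.cos(yaw),np.sin(yaw)]);u=np.array([-n[1],n[0]])
def plan(a,s,z,turn=0):
    """shift/turn fractions to rail coords (a along n, s along u); turn deg of tool y from u"""
    o=observe();R=np.array(o['tool_rot']);p=np.r_[m+a*n+s*u,z]
    t=yaw+np.radians(turn);y=np.array([-np.sin(t),np.cos(t),0]);zz=np.array([0,0,-1.])
    G=np.c_[np.cross(y,zz),y,zz]
    print('t',o['time_s'],'d',np.round(R.T@(p-o['position'])/.5,4),'turn',np.round(Ro.from_matrix(R.T@G).as_rotvec()/np.pi,4),'goal',p.round(4))
def where():
    o=observe();d=np.array(o['position'][:2])-m
    print('t',o['time_s'],'a',round(d@n,4),'s',round(d@u,4),'z',round(o['position'][2],4),'F n,u,z',np.round([o['ft_force'][:2]@n,o['ft_force'][:2]@u,o['ft_force'][2]],1))
E
python3 -c "
from h import *
plan(-.27,-.039,.16)"
```

```text
t 0.1 d [-0.8386 -0.9937  0.1426] turn [-0.0004 -0.0002 -0.1377] goal [ 0.4107 -0.0994  0.16  ]
```

```bash
python3 -m handwheel '[[[-0.42,-0.5,0.05],[0,0,-0.138]],[[-0.42,-0.5,0.05],[0,0,-0.138]],[[-0.42,-0.5,0.05],[0,0,-0.138]],[[-0.42,-0.5,0.05],[0,0,-0.138]],[[-0.42,-0.5,0.05],[0,0,-0.138]],[[-0.84,-0.99,0.05],[0,0,-0.138]],[[-0.84,-0.99,0.05],[0,0,-0.138]],[[-0.84,-0.99,0.05],[0,0,-0.138]],[[-0.84,-0.99,0.05],[0,0,-0.138]],[[-0.84,-0.99,0.05],[0,0,-0.138]]]' 1
python3 -c "
from h import *
where();plan(-.27,-.039,.1)"
```

```text
time_s: 1.1
position: [0.358, 0.0524, 0.2091]
tool_rot: [[-0.998, -0.071, 0.0], [-0.071, 0.998, 0.0], [-0.0, -0.0, -1.0]]
ft_force: [1.0, 0.8, 0.3]
grip_width: 0.0856
gripper_force: 0.0
t 1.1 a -0.312 s 0.1161 z 0.2091 F n,u,z [1.1 0.7 0.3]
t 1.1 d [-0.0837 -0.3103  0.2182] turn [-0.      0.0001  0.0003] goal [ 0.4107 -0.0994  0.1   ]
```

```bash
python3 -m handwheel '[[[-0.084,-0.3,0.05],[0,0,0]],[[-0.084,-0.3,0.05],[0,0,0]],[[-0.084,-0.3,0.05],[0,0,0]],[[-0.084,-0.3,0.2],[0,0,0]],[[-0.084,-0.3,0.2],[0,0,0]],[[-0.084,-0.3,0.2],[0,0,0]],[[-0.084,-0.3,0.2],[0,0,0]]]'
python3 -c "
from h import *
where();plan(-.27,-.039,.0)
save('side','pics/s2.png');save('top','pics/t2.png')"
```

```text
time_s: 1.8
position: [0.4106, -0.0923, 0.1096]
tool_rot: [[-0.997, -0.071, -0.0], [-0.071, 0.997, 0.0], [0.0, 0.0, -1.0]]
ft_force: [0.5, 0.1, 0.8]
grip_width: 0.0851
gripper_force: 0.0
t 1.8 a -0.2696 s -0.0318 z 0.1096 F n,u,z [0.6 0.1 0.8]
t 1.8 d [ 0.0008 -0.0144  0.2192] turn [ 0.     -0.0001  0.0003] goal [ 0.4107 -0.0994  0.    ]
```

View pics/s2.png

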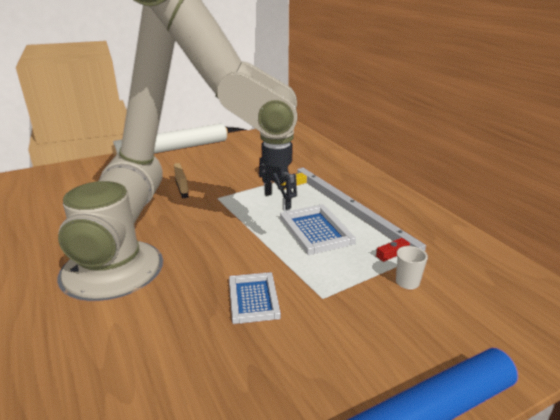

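The gripper is open at about (278,190) in the side view, in front of the near edge of the frame and clear of everything. I'll descend now.

```bash
python3 -m handwheel '[[[0,-0.014,0.08],[0,0,0]],[[0,-0.014,0.16],[0,0,0]],[[0,-0.014,0.19],[0,0,0]],[[0,-0.014,0.21],[0,0,0]],[[0,-0.014,0.22],[0,0,0]],[[0,-0.014,0.223],[0,0,0]],[[0,-0.014,0.223],[0,0,0]]]'
python3 -c "
from h import *
where()
save('side','pics/s3.png');
i=cv2.imread('pics/s3.png')[150:290,210:400];cv2.imwrite('pics/s3c.png',cv2.resize(i,None,fx=4,fy=4,interpolation=cv2.INTER_CUBIC))"
```

```text
time_s: 2.6
position: [0.4114, -0.0994, -0.0017]
tool_rot: [[-0.997, -0.071, 0.001], [-0.071, 0.997, -0.001], [-0.001, -0.001, -1.0]]
ft_force: [0.8, 0.5, 0.5]
grip_width: 0.0854
gripper_force: 0.0
t 2.6 a -0.2693 s -0.039 z -0.0017 F n,u,z [0.9 0.5 0.5]
```

View pics/s3c.png

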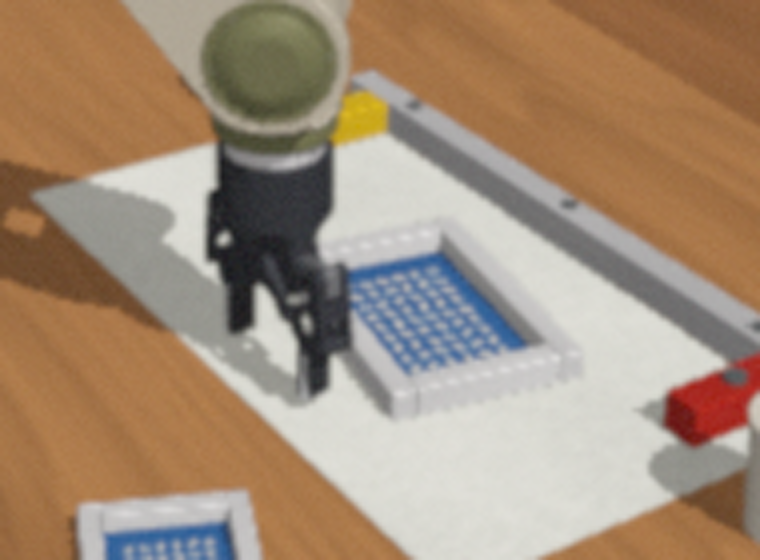

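Fingertips sit just outside the near edge, a little above the table; the tip is at crop (315,390) and the near-right frame corner at (405,410). I'll push now, both fingers as a fence.

```bash
python3 -m handwheel '[[[-0.01,0,0.003],[0,0,0]],[[-0.02,0,0.006],[0,0,0]],[[-0.03,0,0.006],[0,0,0]],[[-0.04,0,0.006],[0,0,0]],[[-0.048,0,0.006],[0,0,0]],[[-0.055,0,0.006],[0,0,0]],[[-0.062,0,0.006],[0,0,0]],[[-0.069,0,0.006],[0,0,0]],[[-0.076,0,0.006],[0,0,0]],[[-0.083,0,0.006],[0,0,0]]]'|grep force
python3 -c "
from h import *
where()"
python3 -m handwheel '[[[-0.007,0,0],[0,0,0]],[[-0.014,0,0],[0,0,0]],[[-0.021,0,0],[0,0,0]],[[-0.028,0,0],[0,0,0]],[[-0.035,0,0],[0,0,0]],[[-0.042,0,0],[0,0,0]],[[-0.049,0,0],[0,0,0]],[[-0.056,0,0],[0,0,0]],[[-0.063,0,0],[0,0,0]],[[-0.063,0,0],[0,0,0]]]'|grep force
python3 -c "
from h import *
where();save('top','pics/t4.png')
i=cv2.imread('pics/t4.png')[95:225,185:425]
cv2.imwrite('pics/t4c.png',cv2.resize(i,None,fx=3.3333,fy=3.3333,interpolation=cv2.INTER_CUBIC))"
```

```text
ft_force: [-3.7, -1.5, 1.6]
gripper_force: 1.6
t 3.65 a -0.2284 s -0.0388 z -0.0055 F n,u,z [-3.8 -1.3  1.6]
ft_force: [0.7, 0.0, -0.7]
gripper_force: 0.0
t 4.65 a -0.196 s -0.0389 z -0.0054 F n,u,z [ 0.7 -0.  -0.7]
```

View pics/t4c.png

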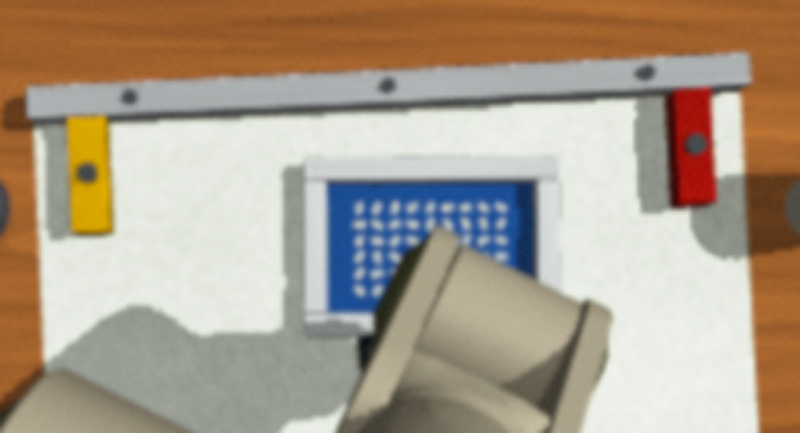

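After the push the frame is nearly square, with its far edge from (305,157) to (556,157) in the crop, about 45 mm short of the rail and still about 2.5° off. I'll keep pushing.

```bash
python3 -m handwheel '[[[-0.008,0,0],[0,0,0]],[[-0.016,0,0],[0,0,0]],[[-0.024,0,0],[0,0,0]],[[-0.032,0,0],[0,0,0]],[[-0.04,0,0],[0,0,0]],[[-0.048,0,0],[0,0,0]],[[-0.056,0,0],[0,0,0]],[[-0.064,0,0],[0,0,0]],[[-0.072,0,0],[0,0,0]],[[-0.072,0,0],[0,0,0]]]'|grep force
python3 -c "
from h import *
where()"
python3 -m handwheel '[[[0.02,0,0],[0,0,0]],[[0.06,0,-0.02],[0,0,0]],[[0.08,0,-0.08],[0,0,0]],[[0.08,0,-0.16],[0,0,0]],[[0.08,0.08,-0.16],[0,0,0]],[[0.08,0.18,-0.16],[0,0,0]],[[0.04,0.28,-0.16],[0,0,0.04]],[[0,0.38,-0.16],[0,0,0.1]],[[0,0.4,-0.16],[0,0,0.15]],[[0,0.4,-0.16],[0,0,0.2]]]'|grep force
python3 -c "
from h import *
where();save('top','pics/t5.png')
i=cv2.imread('pics/t5.png')[95:225,185:425]
cv2.imwrite('pics/t5c.png',cv2.resize(i,None,fx=3.3333,fy=3.3333,interpolation=cv2.INTER_CUBIC))"
```

```text
ft_force: [-0.7, 0.1, 0.5]
gripper_force: 0.4
t 5.7 a -0.1602 s -0.0386 z -0.0055 F n,u,z [-0.7  0.1  0.5]
ft_force: [-0.8, 0.1, -0.5]
gripper_force: 0.0
t 6.7 a -0.1609 s 0.1641 z 0.0744 F n,u,z [-0.8  0.2 -0.5]
```

View pics/t5c.png

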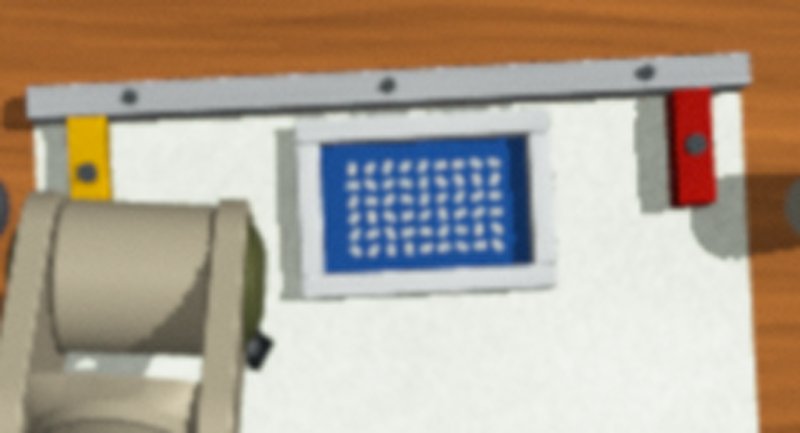

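The frame is now square to the rail with a gap of about 9 mm: far edge (297,122)-(548,112), left end at x≈297-304, all in crop pixels. Next is the left short end.

```bash
python3 -c "
from h import *
F=pix2w('top',crop([(295,122),(549,111),(554,285),(303,298)],185,95,3.3333),.022)[:,:2]-m
print(np.c_[F@n,F@u].round(4));plan(-.08,.115,.074,-90)"
```

```text
[[-0.0117  0.0734]
 [-0.0116 -0.1249]
 [-0.1475 -0.1226]
 [-0.1493  0.073 ]]
t 6.75 d [-0.1882  0.0053  0.0009] turn [3.000e-04 1.000e-04 3.216e-01] goal [0.5895 0.0674 0.074 ]
```

```bash
python3 -m handwheel '[[[-0.04,0.005,0],[0,0,0.05]],[[-0.1,0.005,0],[0,0,0.1]],[[-0.15,0.005,0],[0,0,0.15]],[[-0.188,0.005,0],[0,0,0.2]],[[-0.188,0.005,0],[0,0,0.25]],[[-0.188,0.005,0],[0,0,0.3]],[[-0.188,0.005,0],[0,0,0.322]],[[-0.188,0.005,0],[0,0,0.322]],[[-0.188,0.005,0.05],[0,0,0.322]],[[-0.188,0.005,0.05],[0,0,0.322]]]'|grep force
python3 -c "
from h import *
where();plan(-.08,.115,-.004,-90)"
```

```text
ft_force: [-0.3, 0.5, 0.0]
gripper_force: 0.0
t 7.75 a -0.0812 s 0.1141 z 0.0473 F n,u,z [-0.3  0.6  0. ]
t 7.75 d [0.0017 0.0028 0.1025] turn [-0.0015 -0.0003  0.0043] goal [ 0.5895  0.0674 -0.004 ]
```

```bash
python3 -m handwheel '[[[0,0.002,0.04],[0,0,0.003]],[[0,0.002,0.07],[0,0,0.003]],[[0,0.002,0.09],[0,0,0.003]],[[0,0.002,0.102],[0,0,0.003]],[[-0.01,0.002,0.102],[0,0,0.003]],[[-0.02,0.002,0.102],[0,0,0.003]],[[-0.03,0.002,0.102],[0,0,0.003]],[[-0.04,0.002,0.102],[0,0,0.003]],[[-0.05,0.002,0.102],[0,0,0.003]],[[-0.057,0.002,0.102],[0,0,0.003]]]'|grep force
python3 -c "
from h import *
where()"
python3 -m handwheel '[[[-0.008,0,0],[0,0,0]],[[-0.016,0,0],[0,0,0]],[[-0.024,0,0],[0,0,0]],[[-0.032,0,0],[0,0,0]],[[-0.04,0,0],[0,0,0]],[[-0.048,0,0],[0,0,0]],[[-0.056,0,0],[0,0,0]],[[-0.064,0,0],[0,0,0]],[[-0.072,0,0],[0,0,0]],[[-0.08,0,0],[0,0,0]]]'|grep force
python3 -c "
from h import *
where()
save('top','pics/t6.png')
i=cv2.imread('pics/t6.png')[95:225,185:425]
cv2.imwrite('pics/t6c.png',cv2.resize(i,None,fx=3.3333,fy=3.3333,interpolation=cv2.INTER_CUBIC))"
```

```text
ft_force: [-0.0, 3.5, 1.7]
gripper_force: 2.1
t 8.75 a -0.0781 s 0.0854 z -0.0013 F n,u,z [0.2 3.5 1.7]
ft_force: [-0.7, 5.9, 3.1]
gripper_force: 2.7
t 9.75 a -0.0782 s 0.0458 z -0.0013 F n,u,z [-0.3  5.9  3.1]
```

View pics/t6c.png

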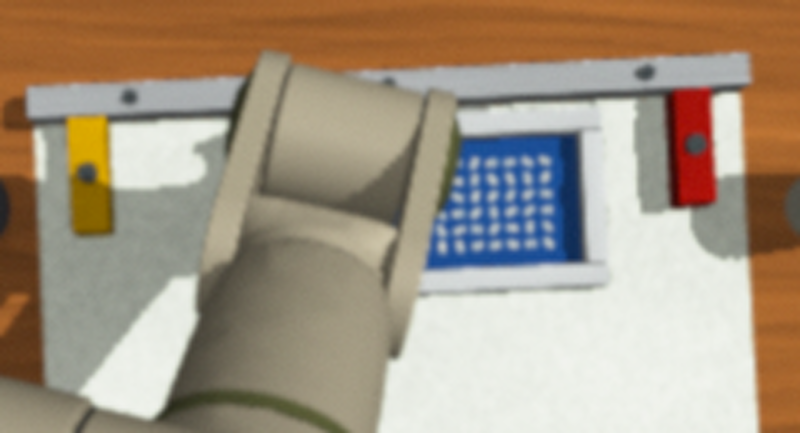

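The frame slides square; its right end is at crop x≈600 and the stop face at ≈671. I'll go on and slow down near the stop.

```bash
python3 -m handwheel '[[[-0.008,0,0],[0,0,0]],[[-0.016,0,0],[0,0,0]],[[-0.024,0,0],[0,0,0]],[[-0.032,0,0],[0,0,0]],[[-0.04,0,0],[0,0,0]],[[-0.048,0,0],[0,0,0]],[[-0.056,0,0],[0,0,0]],[[-0.064,0,0],[0,0,0]],[[-0.072,0,0],[0,0,0]],[[-0.08,0,0],[0,0,0]]]'|grep force
python3 -c "
from h import *
where()"
python3 -m handwheel '[[[-0.004,0,0],[0,0,0]],[[-0.008,0,0],[0,0,0]],[[-0.011,0,0],[0,0,0]],[[-0.014,0,0],[0,0,0]],[[-0.017,0,0],[0,0,0]]]'|grep force
python3 -c "
from h import *
where()"

```

```text
ft_force: [-0.7, 5.6, 4.0]
gripper_force: 2.8
t 10.8 a -0.0783 s 0.0059 z -0.0014 F n,u,z [-0.3  5.6  4. ]
ft_force: [-0.4, 4.8, 4.2]
gripper_force: 2.8
t 11.3 a -0.0783 s -0.0025 z -0.0014 F n,u,z [-0.1  4.8  4.2]
```

```bash
python3 -m handwheel '[[[-0.002,0,0],[0,0,0]],[[-0.004,0,0],[0,0,0]],[[-0.006,0,0],[0,0,0]],[[-0.008,0,0],[0,0,0]]]'|grep force
python3 -c "
from h import *
where()"
python3 -m handwheel '[[[-0.002,0,0],[0,0,0]],[[-0.004,0,0],[0,0,0]],[[-0.006,0,0],[0,0,0]]]'|grep force
python3 -c "
from h import *
where()"

```

```text
ft_force: [-1.2, 5.5, 3.7]
gripper_force: 2.8
t 11.7 a -0.0783 s -0.0064 z -0.0014 F n,u,z [-0.9  5.5  3.7]
ft_force: [-0.1, 16.9, 6.9]
gripper_force: 9.0
t 12.0 a -0.0784 s -0.0077 z -0.0014 F n,u,z [ 1.1 16.9  6.9]
```

Contact with the stop: the force rose from 5 to 17 N at the expected place. Now I'll back off and go round to the near edge.

```bash
python3 -m handwheel '[[[0.01,0,0],[0,0,0]],[[0.04,0,0],[0,0,0]],[[0.06,0,-0.05],[0,0,0]],[[0.06,0,-0.12],[0,0,0]],[[0.06,0,-0.18],[0,0,0]],[[0,-0.1,-0.18],[0,0,-0.05]],[[-0.1,-0.18,-0.18],[0,0,-0.1]],[[-0.17,-0.23,-0.18],[0,0,-0.15]],[[-0.2,-0.23,-0.18],[0,0,-0.2]],[[-0.22,-0.23,-0.18],[0,0,-0.25]]]'|grep force
python3 -c "
from h import *
where();plan(-.19,-.12,.06)"

```

```text
ft_force: [-0.2, 0.3, 1.2]
gripper_force: 0.0
t 13.0 a -0.1948 s -0.1221 z 0.0886 F n,u,z [-0.2  0.3  1.2]
t 13.0 d [-0.0033  0.0101  0.0571] turn [-4.000e-04 -1.000e-04 -2.697e-01] goal [ 0.4961 -0.1747  0.06  ]
```

```bash
python3 -m handwheel '[[[0,0.01,0],[0,0,-0.05]],[[0,0.008,0],[0,0,-0.1]],[[0,0.008,0],[0,0,-0.15]],[[0,0.008,0],[0,0,-0.2]],[[0,0.008,0],[0,0,-0.25]],[[0,0.008,0.05],[0,0,-0.252]],[[0,0.008,0.05],[0,0,-0.252]],[[0,0.008,0.05],[0,0,-0.252]]]'|grep force
python3 -c "
from h import *
where();plan(-.19,-.12,-.004)
save('top','pics/t7.png')
i=cv2.imread('pics/t7.png')[95:225,265:425]
cv2.imwrite('pics/t7c.png',cv2.resize(i,None,fx=4,fy=4,interpolation=cv2.INTER_CUBIC))"

```

```text
ft_force: [-0.6, 0.4, -0.2]
gripper_force: 0.0
t 13.8 a -0.1903 s -0.1168 z 0.0635 F n,u,z [-0.6  0.4 -0.2]
t 13.8 d [-0.0011 -0.0064  0.1351] turn [ 0.0001 -0.0003 -0.0191] goal [ 0.4961 -0.1747 -0.004 ]
```

View pics/t7c.png

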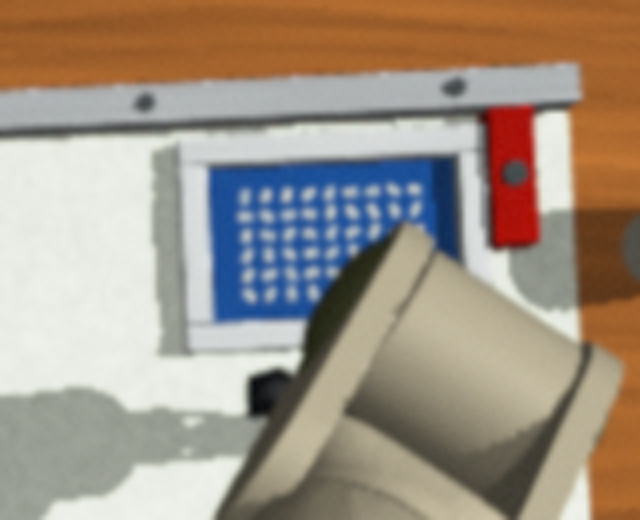

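The frame's short end touches the red stop (crop x≈485), and about 8 mm remains to the rail. I'll descend in front of the near edge and make the final push.

```bash
python3 -m handwheel '[[[0,-0.006,0.04],[0,0,-0.019]],[[0,-0.006,0.08],[0,0,-0.019]],[[0,-0.006,0.11],[0,0,-0.019]],[[0,-0.006,0.13],[0,0,-0.019]],[[0,-0.006,0.135],[0,0,-0.019]],[[-0.01,-0.006,0.135],[0,0,-0.019]],[[-0.02,-0.006,0.135],[0,0,-0.019]],[[-0.03,-0.006,0.135],[0,0,-0.019]],[[-0.04,-0.006,0.135],[0,0,-0.019]],[[-0.05,-0.006,0.135],[0,0,-0.019]]]'|grep force
python3 -c "
from h import *
where();plan(-.15,-.12,-.004)"
python3 -m handwheel '[[[-0.004,0,0],[0,0,0]],[[-0.008,0,0],[0,0,0]],[[-0.012,0,0],[0,0,0]],[[-0.016,0,0],[0,0,0]]]'|grep force
python3 -c "
from h import *
where()"
```

```text
ft_force: [0.1, 0.1, -0.9]
gripper_force: 0.0
t 14.85 a -0.1648 s -0.1216 z -0.0037 F n,u,z [ 0.1  0.1 -0.9]
t 14.85 d [-0.0296  0.0032  0.0005] turn [-0.0001  0.0001  0.0004] goal [ 0.536  -0.1719 -0.004 ]
ft_force: [-5.5, -1.3, 2.2]
gripper_force: 2.5
t 15.25 a -0.1582 s -0.1214 z -0.0041 F n,u,z [-5.6 -1.   2.2]
```

```bash
python3 -m handwheel '[[[-0.003,0,0],[0,0,0]],[[-0.006,0,0],[0,0,0]],[[-0.008,0,0],[0,0,0]]]'|grep force
python3 -c "
from h import *
where()"
python3 -m handwheel '[[[-0.002,0,0],[0,0,0]],[[-0.004,0,0],[0,0,0]],[[-0.005,0,0],[0,0,0]]]'|grep force
python3 -c "
from h import *
where()"
```

```text
ft_force: [-4.4, -0.1, 1.0]
gripper_force: 2.2
t 15.55 a -0.1535 s -0.1214 z -0.004 F n,u,z [-4.4  0.2  1. ]
ft_force: [-9.4, -1.4, 4.1]
gripper_force: 4.3
t 15.85 a -0.1514 s -0.1215 z -0.004 F n,u,z [-9.5 -0.8  4.1]
```

```bash
python3 -m handwheel '[[[-0.001,0,0],[0,0,0]],[[-0.002,0,0],[0,0,0]]]'|grep force
python3 -c "
from h import *
where()"
python3 -m handwheel '[[[-0.001,0,0],[0,0,0]],[[-0.001,0,0],[0,0,0]]]'|grep force
python3 -c "
from h import *
where()"
```

```text
ft_force: [-13.6, -3.5, 7.5]
gripper_force: 6.9
t 16.05 a -0.1514 s -0.1215 z -0.0041 F n,u,z [-13.8  -2.6   7.5]
ft_force: [-13.3, -3.2, 7.8]
gripper_force: 7.3
t 16.25 a -0.1514 s -0.1214 z -0.004 F n,u,z [-13.5  -2.2   7.8]
```

```bash
python3 -m handwheel '[[[-0.001,0,0],[0,0,0]],[[-0.002,0,0],[0,0,0]],[[-0.002,0,0],[0,0,0]]]'|grep force
python3 -c "
from h import *
where()"
python3 -m handwheel '[[[0.01,0,0],[0,0,0]],[[0.04,0,0],[0,0,0]],[[0.07,0,-0.02],[0,0,0]],[[0.08,0,-0.1],[0,0,0]],[[0.08,0,-0.18],[0,0,0]],[[0.08,0.08,-0.18],[0,0,0.05]],[[0.0,0.18,-0.18],[0,0,0.1]],[[-0.08,0.28,-0.18],[0,0,0.15]],[[-0.1,0.38,-0.18],[0,0,0.2]],[[-0.11,0.40,-0.18],[0,0,0.25]]]'|grep force
python3 -c "
from h import *
where();plan(-.075,.02,.07,-90)
save('top','pics/t8.png')
i=cv2.imread('pics/t8.png')[100:190,295:425]
cv2.imwrite('pics/t8c.png',cv2.resize(i,None,fx=6,fy=6,interpolation=cv2.INTER_CUBIC))"

```

```text
ft_force: [-19.0, -4.6, 11.2]
gripper_force: 9.9
t 16.55 a -0.1514 s -0.1215 z -0.0041 F n,u,z [-19.3  -3.2  11.2]
ft_force: [1.0, -0.5, 0.1]
gripper_force: 0.0
t 17.55 a -0.0945 s 0.074 z 0.0862 F n,u,z [ 1.  -0.6  0.1]
t 17.55 d [-0.0994 -0.0577  0.0326] turn [0.0008 0.0004 0.2775] goal [ 0.6011 -0.027   0.07  ]
```

View pics/t8c.png

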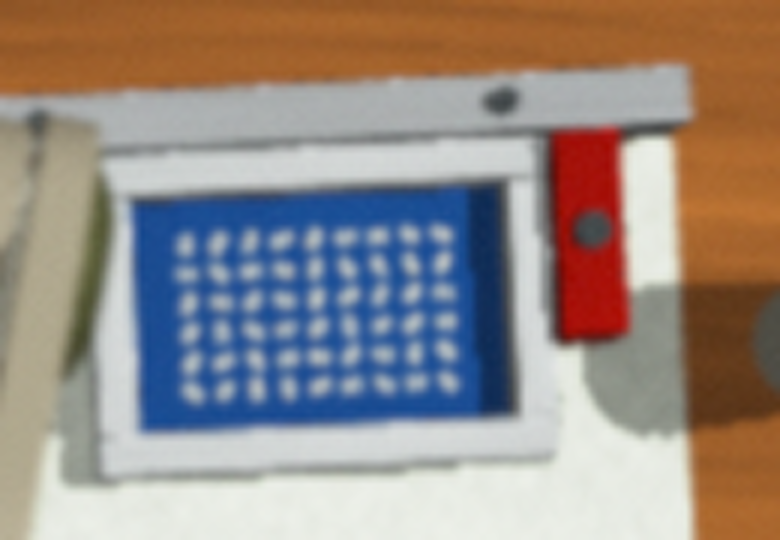

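The far edge is flush with the rail (y≈150 on the left to 138 on the right, parallel). At the red stop there is still a thin dark line at x≈540-552, possibly 1-3 mm. A gentle second nudge on the left end is worth doing.

```bash
python3 -m handwheel '[[[-0.03,-0.03,0],[0,0,0.05]],[[-0.06,-0.055,0],[0,0,0.1]],[[-0.06,-0.057,0],[0,0,0.15]],[[-0.06,-0.057,0],[0,0,0.2]],[[-0.06,-0.057,0],[0,0,0.25]],[[-0.06,-0.057,0],[0,0,0.255]],[[-0.06,-0.057,0],[0,0,0.255]]]'|grep force
python3 -c "
from h import *
where();plan(-.075,.025,-.003,-90)"
```

```text
ft_force: [0.5, 1.2, 0.2]
gripper_force: 0.0
t 18.3 a -0.0905 s 0.0312 z 0.0861 F n,u,z [0.6 1.2 0.2]
t 18.3 d [-0.0147  0.0297  0.1783] turn [0.0006 0.     0.0243] goal [ 0.6007 -0.022  -0.003 ]
```

```bash
python3 -m handwheel '[[[0,0.02,0],[0,0,0.024]],[[0,0.03,0.05],[0,0,0.024]],[[0,0.03,0.1],[0,0,0.024]],[[0,0.03,0.14],[0,0,0.024]],[[0,0.03,0.165],[0,0,0.024]],[[0,0.03,0.177],[0,0,0.024]],[[-0.015,0.03,0.177],[0,0,0.024]],[[-0.03,0.03,0.177],[0,0,0.024]],[[-0.045,0.03,0.177],[0,0,0.024]],[[-0.06,0.03,0.177],[0,0,0.024]]]'|grep force
python3 -c "
from h import *
where();plan(-.075,-.008,-.003,-90)"
```

```text
ft_force: [0.3, 0.8, -0.5]
gripper_force: 0.0
t 19.3 a -0.0736 s 0.0014 z -0.0017 F n,u,z [ 0.4  0.7 -0.5]
t 19.3 d [-0.0187 -0.0029  0.0025] turn [0.0004 0.0002 0.0003] goal [ 0.603  -0.0549 -0.003 ]
```

```bash
python3 -m handwheel '[[[-0.004,0,0],[0,0,0]],[[-0.008,0,0],[0,0,0]],[[-0.012,0,0],[0,0,0]],[[-0.015,0,0],[0,0,0]]]'|grep force
python3 -c "
from h import *
where()"
python3 -m handwheel '[[[-0.002,0,0],[0,0,0]],[[-0.004,0,0],[0,0,0]],[[-0.005,0,0],[0,0,0]],[[-0.005,0,0],[0,0,0]]]'|grep force
python3 -c "
from h import *
where()"
```

```text
ft_force: [-0.3, 0.7, 0.2]
gripper_force: 0.0
t 19.7 a -0.074 s -0.005 z -0.0024 F n,u,z [-0.3  0.7  0.2]
ft_force: [-0.7, -0.7, -0.9]
gripper_force: 0.0
t 20.1 a -0.074 s -0.0075 z -0.0025 F n,u,z [-0.7 -0.6 -0.9]
```

```bash
python3 -m handwheel '[[[-0.002,0,0],[0,0,0]],[[-0.004,0,0],[0,0,0]],[[-0.004,0,0],[0,0,0]]]'|grep force
python3 -c "
from h import *
where()"
python3 -m handwheel '[[[-0.002,0,0],[0,0,0]],[[-0.003,0,0],[0,0,0]],[[-0.003,0,0],[0,0,0]]]'|grep force
python3 -c "
from h import *
where()"
```

```text
ft_force: [-0.4, 9.8, 1.1]
gripper_force: 4.8
t 20.4 a -0.0742 s -0.0077 z -0.0025 F n,u,z [0.3 9.8 1.1]
ft_force: [-1.3, 16.7, 2.8]
gripper_force: 8.3
t 20.7 a -0.0743 s -0.0078 z -0.0025 F n,u,z [-0.1 16.8  2.8]
```

Rigid contact at exactly the same place as before (s = -0.0077), so the frame was already against the stop. I'll back off and check.

```bash
python3 -m handwheel '[[[0.01,0,0],[0,0,0]],[[0.04,0,0],[0,0,0]],[[0.07,0,-0.04],[0,0,0]],[[0.08,0,-0.12],[0,0,0]],[[0.1,0,-0.2],[0,0,0]],[[0.18,-0.06,-0.25],[0,0,0]],[[0.28,-0.12,-0.3],[0,0,0]],[[0.36,-0.18,-0.3],[0,0,0]],[[0.36,-0.18,-0.3],[0,0,0]],[[0.36,-0.18,-0.3],[0,0,0]]]'|grep force
python3 -c "
from h import *
where()
a,_=save('top','pics/t9.png');b,_=save('side','pics/s9.png')
i=cv2.imread('pics/t9.png')[105:175,305:405];j=cv2.imread('pics/s9.png')[190:260,325:425]
k=[cv2.resize(x,(571,400) if 0 else (428,300),interpolation=cv2.INTER_CUBIC) for x in (i,j)]
cv2.imwrite('pics/t9c.png',cv2.resize(i,(800,560),interpolation=cv2.INTER_CUBIC))
cv2.imwrite('pics/f9c.png',np.vstack(k))"

```

```text
ft_force: [0.9, -0.9, 0.1]
gripper_force: 0.0
t 21.7 a -0.1654 s 0.1709 z 0.1481 F n,u,z [ 0.8 -0.9  0.1]
```

View pics/f9c.png

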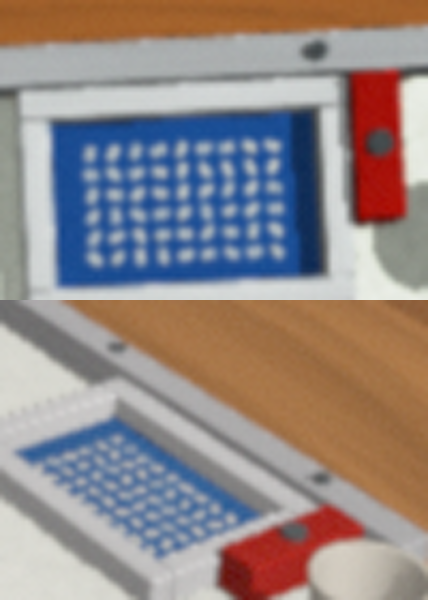

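The final view shows the far edge parallel to and against the rail: frame edge (20,93)-(340,79), rail edge (20,89)-(340,76). That residue is about the sliver of rail face this camera should see. The short end meets the red stop at x≈345, and the side view (bottom half) shows no gap at either. The tub, cup and squeegee were never approached.

```bash
python3 -c "
from rig import *
print(close_job())"
```

```text
the job is handed in; nothing more can be done
None
```

I slid the frame flush against the steel rail and up against the red stop, using only pushes from outside its edges, peaking at about 22 N. The arm then backed off clear, and I handed the job in at about 22 s of the 54 s allowed; `close_job()` gave no verdict.

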